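# Feed a tissue cassette through the guide channel with a push stick

## Task

Take the push stick by its blue grip and use it to feed the orange tissue cassette through the covered guide channel until it clicks in behind the spring pawl at the far end and stays there against the sprung end pad. Push gently: the cassette must never get more than 20 N from the stick, and the gripper must not touch it. Then draw the stick out, lay it flat on the worktop and let go, leaving the other things on the bench where they are.

Things in the scene. Friction and masses are not known exactly. Their poses are not given: they have to be found in the camera images.
- channel: Fixed guide channel: aluminium base plate 205 x 74 x 6 mm with grey side walls. Origin: on the worktop, on the channel's centre line. x axis = feed direction (mouth to far end), z up. The channel floor is the plate's top, 6 mm above the worktop; the plate runs from x = -110 to +95 mm. Walls rise 15 mm above the floor. Open bay from x = -110 to -62 mm, funnel to -35, covered tunnel to +82.
- bay_mouth (a point): Centre of the mouth of the channel's open bay, on the channel floor (x = -110 mm in the channel). Same axes as the channel. The bay is 46 mm wide inside, 48 mm long, open on top and at this end; then a 27 mm long funnel narrows to the tunnel.
- tunnel_mouth (a point): Centre of the tunnel's mouth, on the channel floor (x = -35 mm in the channel). The tunnel is 30.5 mm wide; its clear cover has its underside 15 mm above the channel floor, its top 25 mm above the worktop (screw heads to 27 mm).
- tunnel_far_end (a point): Centre of the tunnel's far end, on its floor (x = +82 mm in the channel). In front of it sits the latch unit (pawl and end pad), set at another depth each time and not measured: the pawl's back face, against which the latched cassette's rear end rests, lies anywhere from x = -14 to +22 mm in the channel. The click comes when the stick's nose reaches it; 1.5 mm further all stops hard.
- cassette_center (a point): Centre, half-way up, of the loose orange tissue cassette, 40 (x) x 28 (y) x 10 (z) mm, 20 g, 5 mm above its underside; its x axis points along the feed. It starts lying in the open bay of the channel, a little askew.
- push_stick_grip (a point): Point in the upright blue grip of the loose push stick, 30 mm above its flat underside. x: along the slat to its nose, z up. Grip 44 (x) x 14 (y) mm, from 10 to 44 mm above the underside, centred here; take it from above across its 14 mm. White foot under it 50 x 36 x 10 mm. White slat 12 mm wide, 10 mm high, on the same underside, blunt nose 175 mm ahead of this point. About 90 g.
- pawl (a joint): Spring pawl, sloped in front, reaching 5 mm into the tunnel from its -y wall (red knob outside). Travel in m: 0 out, 0.002 to 0.005 while the cassette passes (3 to 8 N of push), 0 again after the click. A blue end pad 36 mm past its back face springs 4 mm in up to the click (all below 10 N), 1.5 mm more to a hard stop: force leaps up. Unclicked, it pushes the cassette back. The 12 mm slat clears the pawl.
- pink_rack: Bystander: loose pink rack, 83 x 125 x 25 mm. Origin: centre of its underside.
- tape_roll: Bystander: loose roll of green tape, 72 mm across, 19 mm high. Origin: centre of its underside.
- white_bottle: Bystander: loose white bottle, 66 mm across, 130 mm high. Origin: centre of its underside.
Mind the look-alikes: they are no part of the job. Of the things that look like the part that bears push_stick_grip, the middle-sized one is meant.

How it is judged:
By the outcome, as a careful person would: the job done as asked, in the order asked, and still so for the second after the job is handed in, with the robot touching nothing.
It also fails if it takes over 48 s, if anything falls off the work surface, if the arm or the gripper's body presses on something with over 40 N, if the wrist force passes 120 N, or if a joint passes its speed limit or range.

## Robot

A 6-joint arm with a two-finger parallel gripper is mounted at the origin on a cart in front of the work surface, level with it; the furniture and walls round the work are solid. World frame = base frame: x ahead of the robot, y to its left, z up, the work surface at z = 0. Lengths are in m, angles in degrees, forces in N, time in s.
With the tool pointing down it reaches from about 0.35 to 0.875 m from the base axis. Payload 4.2 kg.
Tool frame: the origin (TCP) lies on the front face of the gripper's body, between the roots of the fingers; the fingertips stand finger_overhang ahead of it and the grasp point (between the pads) lies 51 mm ahead of it (finger_overhang is the distance from the TCP to the fingertips, in m); z points along the fingers, y is the line along which they close (so a half turn about z gives the same grasp; the last joint's range is limited). The gripper opens to 87 mm and grips with 3 to 60 N. Pads are 19 mm wide; open, the fingers measure 117 mm over their backs; the gripper's body (75 mm by 190 mm) begins 51 mm behind the grasp point.
Start: joints at [78.53, 22.042, 0.453, 0, -68.411, -14.817], TCP at [0.277, 0.56, 0.292] pointing down, gripper open.
Joint ranges: [-179.83, 179.83], [-69.29, 118.12], [-61.27, 80.66], [-181.25, 117.63], [-171.15, -9.14], [-177.46, 177.46]. Speed limits (degrees/s): [159.86, 159.86, 180, 180, 180, 180].

## Interface

Orientations are given as a 3x3 rotation matrix whose columns are the frame's x, y, z axes.
In Python, from station import sense, capture, camera_model, finish_job, finger_overhang gives the robot as it stands. The module is installed in compiled form; this text tells all that it offers.
- The arm moves only by the tool jog_arm, never from a script. Its argument "rows" is a list that holds one entry, the list of rows, each a list of 4 numbers: the shift along the tool's x, y, z in m, then the turn about the tool's z in rad. A call has 1 to 20 rows; each row shifts and turns the commanded pose from where the row before left it, along the tool's axes as they then stand; what a row does not reach is not made up. A row lasts 1/8 s, in which the tool goes at most 62.5 mm and 10.7 degrees, less where a joint would pass 70% of its speed; a pose out of reach is approached as far as the arm can. A call is refused whole if a number of a shift passes 0.0625 or a number of a turn 0.188, either way. A call with a gripper value outside its range is refused whole. "claw" is the opening, from 0 (shut) to 1 (fully open), set as the call begins (left out, the last holds). The fingers move at their own pace and stop on an object; the grip force is fixed at half the most. Time passes only in rows, so rows that do not move let the fingers close. It gives the time, the measured TCP pose, the force, the opening and the grip force at its end, in the units of the state.
- sense(): the state, without advancing time (a new reading comes with each control period).
- capture(name): name is "side" or "top" or "wrist"; returns the picture (480x640x3 uint8, red, green, blue); there is no depth.
- camera_model(name): a dict with "fovy" (degrees; the focal length in pixels is half the picture's height over the tangent of half this angle, whatever the lens; pixels are square), "cx", "cy" (the principal point, pixels), "k1" (the pictures are not rectified: a ray, as slopes to the right and down, at radius r is drawn at 1 + k1 r^2 times it, then the intrinsics apply), "eye" and "rotation" of the camera in the world. Camera axes: x right, y down, z forward; pixel columns grow to the right and rows downward; lengths in m; the calibration is good to about 2 mm. A picture is of the moment at which its call begins: read the wrist's pose just before it. camera_model takes no time and is no camera call; for the wrist camera it gives the pose at the moment of the call.
- finish_job(): hands the job in; it is judged then, once.
The state is a dict: "time_s": time; "joints": joint angles; "joint_velocities": joint speeds; "effort": joint torques, N m; "tcp_pos": TCP position; "ee_rot": TCP orientation; "wrist_force": force on the tool from outside, world axes, zero at the start; "moment": the same for the moment, N m; "gripper_width": opening from 0.0 (shut) to 1.0 (fully open); "gripper_force": force on a finger pad.
Only numpy, scipy, OpenCV 4.12 (cv2) and the standard library are available. Lean on these libraries where they do the work, as an engineer would, in place of code of your own. Each camera call takes 0.05 s, during which the arm holds its last target. There are 200 camera calls.

## Working session

There is one attempt and no reset: what is moved stays moved. The work goes in short steps, Python scripts to look and compute and a tool call to move; the robot and the scene stay as the last step left them, time stands still between calls to the robot, and variables do not carry over. Pictures are saved under pics/ and viewed, at most 10 in all, crops included, and the job is handed in when it is done.

Besides the shell and the picture viewer there is one more tool, called after "Request:" as a command line: name --argument value ..., lists and objects as JSON in quotes. jog_arm: Moves the arm, as the interface text tells. Its arguments: {"type":"object","properties":{"rows":{"type":"array"},"claw":{"type":"number"}},"required":["rows"]}

```bash
mkdir -p pics
cat > h.py <<'E'
import numpy as np, cv2
from station import sense, capture, camera_model, finish_job, finger_overhang
def snap(n,f):
    m=camera_model(n); im=capture(n); cv2.imwrite('pics/'+f+'.png',im[...,::-1]); np.save('pics/'+f+'.npy',im)
    import pickle; pickle.dump(m,open('pics/'+f+'.pkl','wb')); return im,m
def load(f):
    import pickle; return np.load('pics/'+f+'.npy'),pickle.load(open('pics/'+f+'.pkl','rb'))
def ray(m,uv,z):
    f=240/np.tan(np.radians(m['fovy'])/2); K=np.array([[f,0,m['cx']],[0,f,m['cy']],[0,0,1.]])
    p=cv2.undistortPoints(np.array(uv,float).reshape(-1,1,2),K,np.array([m['k1'],0,0,0.])).reshape(-1,2)
    d=np.c_[p,np.ones(len(p))]@np.array(m['rotation']).T; e=np.array(m['eye'])
    return e+d*((z-e[2])/d[:,2])[:,None]
def proj(m,P):
    f=240/np.tan(np.radians(m['fovy'])/2); q=(np.atleast_2d(P)-m['eye'])@np.array(m['rotation']); s=q[:,:2]/q[:,2:]
    return s*(1+m['k1']*(s**2).sum(1,keepdims=True))*f+[m['cx'],m['cy']]
E
python3 - <<'E'
from h import *
s=sense();print(s['tcp_pos'],np.round(s['ee_rot'],3),s['time_s'],finger_overhang if not callable(finger_overhang) else finger_overhang())
for n in('top','side'):
    im,m=snap(n,n);print(n,m)
print({k:np.round(v,3) for k,v in camera_model('wrist').items()})
E
```

```text
[0.2765684  0.55997294 0.29114757] [[ 0.897 -0.443 -0.001]
 [-0.443 -0.896 -0.002]
 [ 0.     0.002 -1.   ]] 0.0 0.0697
top {'fovy': 54.2892662670143, 'cx': 322.8140752768224, 'cy': 238.7928333753317, 'k1': 0.005289251196803687, 'eye': array([0.35607728, 0.1569179 , 1.11285403]), 'rotation': array([[-0.0491561 , -0.97814622,  0.20202391],
       [-0.99878677,  0.04754338, -0.01283057],
       [ 0.00294528, -0.20240951, -0.97929654]])}
side {'fovy': 54.88021181915599, 'cx': 317.00078866314215, 'cy': 239.71864836036204, 'k1': 0.020034072831138998, 'eye': array([0.55085235, 1.00550434, 0.66056711]), 'rotation': array([[-0.99970607,  0.01713182,  0.01715464],
       [-0.00452683,  0.56323043, -0.82628747],
       [-0.02381782, -0.82612226, -0.56298733]])}
{'fovy': np.float64(66.669), 'cx': np.float64(322.382), 'cy': np.float64(244.105), 'k1': np.float64(-0.07), 'eye': array([0.336, 0.53 , 0.384]), 'rotation': array([[-0.444, -0.869, -0.217],
       [-0.896,  0.431,  0.106],
       [ 0.002,  0.241, -0.97 ]])}
```

View pics/top.png

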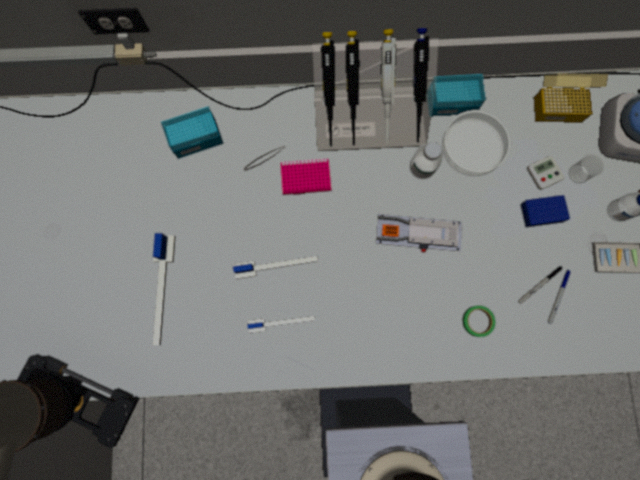

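View pics/side.png

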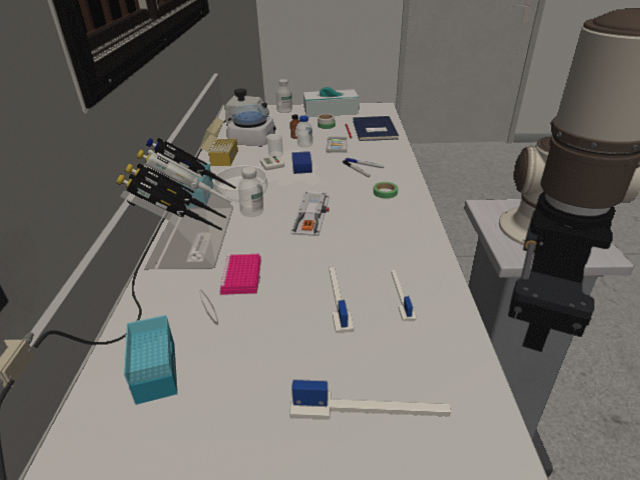

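The top view shows three blue/white sticks: large (160,290), middle (275,266) and small (280,324). The channel runs from (377,230) to (461,235), with the orange cassette at (390,231) at its mouth. The stick at (275,266) fits because it is the middle-sized one. I'll confirm it with measurements and a crop.

Run:
```python
from h import *
im,m=load('top'); hsv=cv2.cvtColor(im,cv2.COLOR_RGB2HSV)
def comps(mask,z,lo=12,box=None):
    if box: mm=np.zeros_like(mask); x0,y0,x1,y1=box; mm[y0:y1,x0:x1]=mask[y0:y1,x0:x1]; mask=mm
    n,l,st,c=cv2.connectedComponentsWithStats(mask)
    for i in range(1,n):
        if st[i,4]>=lo: 
            ys,xs=np.where(l==i); r=cv2.minAreaRect(np.c_[xs,ys].astype(np.float32)); P=ray(m,cv2.boxPoints(r),z)
            print(c[i].round(1),st[i,4],'w',ray(m,[c[i]],z)[0].round(4),'sides',np.linalg.norm(P[1]-P[0]).round(3),np.linalg.norm(P[2]-P[1]).round(3))
print('blue');comps(cv2.inRange(hsv,(105,120,50),(130,255,255)),.044,12,(140,220,340,350))
print('orange');comps(cv2.inRange(hsv,(5,150,120),(20,255,255)),.016,12,(350,200,480,260))
print('white');comps(cv2.inRange(hsv,(0,0,215),(180,40,255)),.01,12,(140,220,340,350))
print('red');comps(cv2.inRange(hsv,(0,120,80),(4,255,255)),.015,4,(350,200,480,260))
# channel plate ends
print('chan',ray(m,[[377,230],[461,235],[390,231]],.006).round(4))
a=cv2.resize(im[215:350,140:330],None,fx=2.4,fy=2.4,interpolation=2); b=cv2.resize(im[200:262,360:475],(456,246),interpolation=2)
cv2.imwrite('pics/crop.png',np.vstack([a,b])[...,::-1]) if a.shape[1]==456 else print(a.shape)
```

```text
blue
[157.6 245.3] 180 w [0.5799 0.5266 0.044 ] sides 0.057 0.018
[242.9 268. ] 104 w [0.5169 0.33   0.044 ] sides 0.042 0.014
[254.9 325.1] 53 w [0.3863 0.3048 0.044 ] sides 0.032 0.008
orange
[389.6 230.7] 102 w [ 0.5945 -0.0186  0.016 ] sides 0.026 0.037
white
red
[423.4 250. ] 7 w [ 0.5437 -0.0957  0.015 ] sides 0.004 0.007
chan [[ 0.5998  0.0101  0.006 ]
 [ 0.5775 -0.192   0.006 ]
 [ 0.5958 -0.0212  0.006 ]]
```

View pics/crop.png

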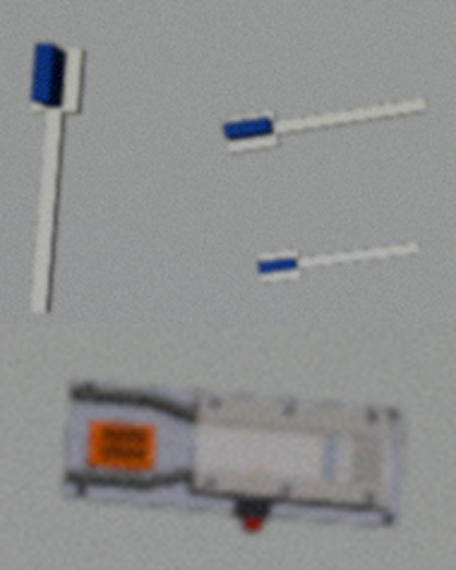

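The crop confirms it: of the three sticks the middle one (full-frame 243,268) has a grip of 42 × 14 mm, which matches 44 × 14. The large one's grip is 57 mm and the small one's 32 mm. The channel's open bay is at its left end, so the feed is toward world -y, and the red knob at (423,250) is on the wall facing the robot. Next I work out the move above the grip.

```bash
cat >> h.py <<'E'
def go(p,head=None,s=None):
    s=s or sense(); R=np.array(s['ee_rot']); d=R.T@(np.array(p)-s['tcp_pos']); h=np.degrees(np.arctan2(R[1,0],R[0,0]))
    print('tool shift mm',(d*1000).round(1),'head now',h.round(2),'turn rad',None if head is None else np.radians((h-head+180)%360-180).round(4))
E
python3 - <<'E'
from h import *
im,m=load('top'); n=ray(m,[[317,259.5]],.01)[0]; g=np.array([.5169,.33]); d=n[:2]-g; h=np.degrees(np.arctan2(d[1],d[0])); print(n,np.linalg.norm(d),h)
go([.517,.30,.24],h)
E
```

```text
[0.53391687 0.1587903  0.01      ] 0.17205329643108808 -84.32390217236433
tool shift mm [330.7 126.5  51.5] head now -26.3 turn rad 1.0128
```

Request:
jog_arm --rows '[[[0.041,0.016,0.006,0.0],[0.041,0.016,0.006,0.0],[0.041,0.016,0.006,0.0],[0.041,0.016,0.006,0.0],[0.041,0.016,0.006,0.0],[0.041,0.016,0.006,0.0],[0.041,0.016,0.006,0.0],[0.041,0.015,0.006,0.0],[0,0,0,0.145],[0,0,0,0.145],[0,0,0,0.145],[0,0,0,0.145],[0,0,0,0.145],[0,0,0,0.145],[0,0,0,0.145],[0,0,0,0]]]' --claw 1

```text
time_s: 2.1
tcp_pos: [0.5144, 0.3011, 0.2438]
ee_rot: [[0.098, -0.995, -0.001], [-0.995, -0.098, -0.001], [0.0, 0.001, -1.0]]
wrist_force: [-0.2, -0.3, -0.1]
gripper_width: 1.001
gripper_force: 0.0
```

Run:
```python
from h import *
s=sense();print(s['time_s'],s['tcp_pos'],np.round(s['ee_rot'],3).tolist(),s['joints'],s['wrist_force'])
snap('wrist','w1')
```

```text
2.1 [0.51438913 0.30110078 0.24377006] [[0.098, -0.995, -0.001], [-0.995, -0.098, -0.001], [0.0, 0.001, -1.0]] [ 4.58890925e+01  2.14249750e+01 -7.79319436e+00 -1.46406002e-02
 -6.08381383e+01 -4.02319504e+01] [-0.15808565 -0.2794369  -0.05112481]
```

View pics/w1.png

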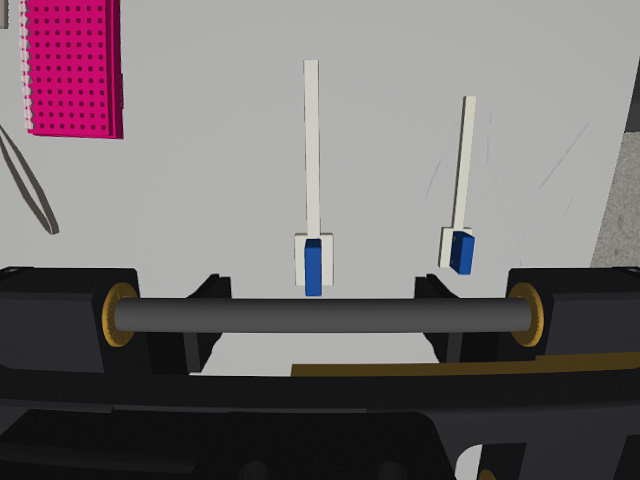

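The wrist view shows the middle stick: slat nose at (311,60), white foot at (295–333, 234–287), blue grip around (313,270). The small stick is to the right at (460,250), clear of the fingers' path. Now I refine.

Run:
```python
from h import *
im,m=load('w1'); hsv=cv2.cvtColor(im,cv2.COLOR_RGB2HSV)
L=[]
for r in range(75,225,10):
    row=im[r,285:345].astype(int).sum(1); b=row>np.median(row)+40
    xs=np.where(b)[0]+285
    if len(xs): L.append([xs.mean(),r,len(xs)])
L=np.array(L);print(L.round(1).tolist()[::4])
W=ray(m,L[:,:2],.01)[:,:2]; vx,vy,x0,y0=cv2.fitLine(W.astype(np.float32),2,0,.01,.01).ravel()
if vy>0: vx,vy=-vx,-vy
d=np.array([vx,vy]); print('head',np.degrees(np.arctan2(vy,vx)))
col=im[40:90,311].astype(int).sum(1); print('nose row',40+np.argmax(np.diff(col)))
nose=ray(m,[[311,40.5+np.argmax(np.diff(col))]],.01)[0,:2]; print('nose',nose,'grip',nose-.175*d)
# foot edges along column 300 / 327, z .01
for c in(299,329):
    q=im[215:300,c].astype(int).sum(1); e=np.diff(q); a,b=215.5+np.argmax(e),215.5+np.argmin(e[:]); print(c,a,b,ray(m,[[c,a],[c,b]],.01)[:,:2].round(4).tolist())
bl=cv2.inRange(hsv,(105,120,50),(130,255,255)); bl[:,350:]=0; bl[310:]=0
ys,xs=np.where(bl); print('blue',xs.min(),xs.max(),ys.min(),ys.max())
br=hsv[...,2]; k=(bl>0)
t=ys.max(); xr=xs[ys>t-6]; print('rear top centre',ray(m,[[xr.mean(),t+.5]],.044)[0]+np.r_[d*.022,0])
g=np.array([nose-.175*d])[0]; go([*g,.2],np.degrees(np.arctan2(vy,vx)))
```

```text
[[311.0, 75.0, 13.0], [311.5, 115.0, 12.0], [311.5, 155.0, 12.0], [312.5, 195.0, 12.0]]
head -83.94184
nose row 59
nose [0.53838646 0.15902415] grip [0.51991733 0.33304682]
299 234.5 298.5 [[0.5357, 0.3088], [0.5306, 0.3714]]
329 234.5 298.5 [[0.5084, 0.3061], [0.5019, 0.3686]]
blue 305 320 239 295
rear top centre [0.52030837 0.33140053 0.044     ]
tool shift mm [-31.2  -8.6  43.8] head now -84.3 turn rad -0.0063
```

Run:
```python
from h import *
go([.520,.3325,.083],-83.95)
```

```text
tool shift mm [-30.7  -8.7 160.8] head now -84.3 turn rad -0.0061
```

Request:
jog_arm --rows '[[[-0.031,-0.009,0.02,-0.006],[0,0,0.04,0],[0,0,0.04,0],[0,0,0.03,0],[0,0,0.02,0],[0,0,0.011,0],[0,0,0,0]]]' --claw 0.5

```text
time_s: 3.02
tcp_pos: [0.5204, 0.3328, 0.0827]
ee_rot: [[0.104, -0.995, -0.001], [-0.995, -0.104, -0.001], [0.001, 0.001, -1.0]]
wrist_force: [0.5, -0.7, -0.6]
gripper_width: 0.506
gripper_force: 0.0
```

Request:
jog_arm --rows '[[[0,0,0,0],[0,0,0,0],[0,0,0,0],[0,0,0,0],[0,0,0,0],[0,0,0,0]]]' --claw 0

```text
time_s: 3.78
tcp_pos: [0.5206, 0.333, 0.0837]
ee_rot: [[0.103, -0.995, 0.0], [-0.995, -0.103, 0.0], [-0.0, -0.0, -1.0]]
wrist_force: [-1.6, -0.3, 2.9]
gripper_width: 0.159
gripper_force: 30.0
```

Request:
jog_arm --rows '[[[0,0,-0.02,0],[0,0,-0.045,0],[0,0,-0.045,0],[0,0,-0.045,0.0],[0.04,0,0,0.07],[0.05,0,0,0.07],[0.05,0,0,0.07],[0.05,0,0,0],[0.05,-0.01,0,0],[0.05,-0.01,0,0],[0.04,0,0,0],[0.02,0,0,0],[0,0,0,0],[0,0,0,0]]]'

```text
time_s: 5.52
tcp_pos: [0.5221, -0.017, 0.2382]
ee_rot: [[-0.106, -0.994, 0.0], [-0.994, 0.106, 0.0], [-0.0, -0.0, -1.0]]
wrist_force: [-0.7, -0.1, -0.6]
gripper_width: 0.157
gripper_force: 30.0
```

Run:
```python
from h import *
s=sense();print(s['time_s'],s['tcp_pos'],np.round(s['ee_rot'],3).tolist(),s['wrist_force'],s['moment'])
snap('wrist','w2')
```

```text
5.525 [ 0.52214267 -0.01697727  0.23816184] [[-0.106, -0.994, 0.0], [-0.994, 0.106, 0.0], [-0.0, -0.0, -1.0]] [-0.65570278 -0.08562304 -0.55730471] [ 0.11242458 -0.10495084 -0.02314577]
```

View pics/w2.png

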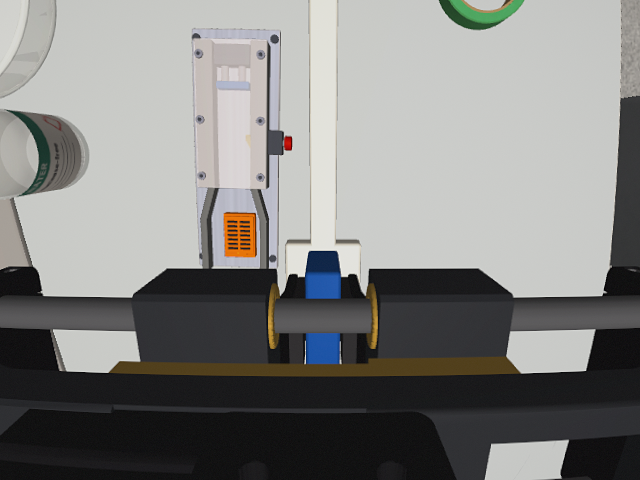

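The wrist view shows the channel: plate far corners (192,29) and (281,30), mouth end at row ~268, cassette at (240,235). The red knob is at (288,143), the pawl shows through the cover at (249,140) and the blue end pad at (233,85).

Run:
```python
from h import *
im,m=load('w2'); g=cv2.GaussianBlur(im,(3,3),0).astype(int).sum(2); hsv=cv2.cvtColor(im,cv2.COLOR_RGB2HSV)
Lp,Rp=[],[]
for r in list(range(42,120,6))+list(range(165,262,6)):
    e=np.abs(np.diff(g[r,180:210])); i=np.where(e>18)[0]
    if len(i): Lp.append([180.5+i[0],r])
    e=np.abs(np.diff(g[r,268:300])); i=np.where(e>18)[0]
    if len(i): Rp.append([268.5+i[-1],r])
def line(P):
    W=ray(m,P,.006)[:,:2]; vx,vy,x,y=cv2.fitLine(W.astype(np.float32),cv2.DIST_HUBER,0,.01,.01).ravel()
    s=-1 if vy>0 else 1; d=s*np.array([vx,vy]); n=np.array([-d[1],d[0]]); res=(W-[x,y])@n; print('head',np.degrees(np.arctan2(d[1],d[0])).round(2),'res mm',(res*1e3).round(1)); return d,np.array([x,y])
dl,pl=line(Lp); dr,pr=line(Rp); d=dl+dr; d/=np.linalg.norm(d); n=np.array([-d[1],d[0]])
print('width',(pl-pr)@n, 'y line centre', (pl+pr)@n/2)
# far end edge
F=[]
for c in range(205,270,8):
    e=np.abs(np.diff(g[20:36,c])); F.append([c,20.5+np.argmax(e)])
F=ray(m,F,.006)[:,:2]; far=np.median(F@d)
N=[]
for c in range(215,262,6):
    e=np.abs(np.diff(g[258:280,c])); N.append([c,258.5+np.argmax(e)])
print(N); N=ray(m,N,.006)[:,:2]; print('len',far-np.median(N@d),(N@d).round(4))
O=d*(far-.095)+n*((pl+pr)@n/2)
print('O',O.round(4),'head',np.degrees(np.arctan2(d[1],d[0])))
T=lambda uv,z:((lambda w:(np.c_[(w-O)@d,(w-O)@n]*1e3).round(1).tolist())(ray(m,uv,z)[:,:2]))
om=cv2.inRange(hsv,(5,150,120),(20,255,255)); om[:,290:]=0; ys,xs=np.where(om); bx=cv2.boxPoints(cv2.minAreaRect(np.c_[xs,ys].astype(np.float32))); print('cassette',T(bx,.016))
print('knob',T([[288,143]],.014),'pawl',T([[249,133],[249,146]],.016),'pad',T([[233,81],[233,89]],.014),'cover',T([[200,189],[265,189]],.025))
np.save('chan.npy',np.r_[O,d])
s=sense(); R=np.array(s['ee_rot'])
# stick line in view
S=[]
for r in range(15,230,12):
    q=g[r,295:350]; e=np.diff(q); S.append([295.5+(np.argmax(e)+np.argmin(e))/2,r])
z=s['tcp_pos'][2]-.0836+.01; W=ray(m,S,z)[:,:2]; vx,vy,x,y=cv2.fitLine(W.astype(np.float32),cv2.DIST_HUBER,0,.01,.01).ravel()
if vy>0:vx,vy=-vx,-vy
print('stick head',np.degrees(np.arctan2(vy,vx)),'tool head',np.degrees(np.arctan2(R[1,0],R[0,0])),'stick lateral at TCP', (s['tcp_pos'][:2]-np.array([x,y]))@np.array([-vy,vx]))
```

```text
head -98.29 res mm [ 0.   0.1  0.2  0.3 -0.4 -0.3 -0.2 -0.1  0.   0.2  0.3 -0.4 -0.3  0.3
 -0.4 -0.2  0.   0.2  0.4 -0.3 -0.   0.2 -0.5 -0.2  0.   0.3  0.5 -0.1
  0.1 -0.5]
head -98.2 res mm [ 0.2  0.1  0.  -0.  -0.1 -0.2 -0.3 -0.4 -0.4  0.3  0.3  0.2  0.1  0.4
  0.4  0.3  0.3  0.2  0.2  0.1  0.1  0.  -0.  -0.1 -0.1 -0.2 -7.6 -7.6
 -7.7 -7.8]
width 0.07613303 y line centre 0.5973298
[[215, np.float64(268.5)], [221, np.float64(268.5)], [227, np.float64(268.5)], [233, np.float64(268.5)], [239, np.float64(268.5)], [245, np.float64(268.5)], [251, np.float64(268.5)], [257, np.float64(268.5)]]
len 0.20674782164082264 [-0.1001 -0.0998 -0.0996 -0.0994 -0.0992 -0.0989 -0.0987 -0.0985]
O [ 0.5894 -0.098 ] head -98.24689
cassette [[-59.6, 16.6], [-51.4, -15.5], [-184.8, -43.7], [-195.2, -8.4]]
knob [[3.4, -45.5]] pawl [[10.4, -13.0], [-0.1, -12.9]] pad [[51.7, 0.6], [45.4, 0.6]] cover [[-36.6, 27.0], [-34.8, -27.9]]
stick head -96.267365 tool head -96.06272196547766 stick lateral at TCP -0.0008198307607963064
```

Run:
```python
from h import *
c=np.load('chan.npy');O,d=c[:2],c[2:];n=np.array([-d[1],d[0]])
im,m=load('w1'); print('rack corner',ray(m,[[123,137],[27,137]],.012)[:,:2].round(3))
im,m=load('w2'); w=ray(m,[[225,256],[255,256],[225,214],[255,213]],.016)[:,:2]-O; print('cass',(np.c_[w@d,w@n]*1e3).round(1).tolist())
p=O-.305*d-.0003*n; print(p); go([*p,.2382],-98.05)
```

```text
rack corner [[0.697 0.236]
 [0.789 0.242]]
cass [[-97.0, 9.7], [-96.0, -17.5], [-58.7, 8.6], [-56.9, -17.8]]
[0.63281439 0.20385552]
tool shift mm [-2.311e+02 -8.670e+01  1.000e-01] head now -96.06 turn rad 0.0347
```

Request:
jog_arm --rows '[[[-0.042,0,0,0],[-0.045,-0.015,0,0],[-0.045,-0.02,0,0],[-0.045,-0.02,0,0],[-0.035,-0.02,0,0],[-0.019,-0.012,0,0],[0,0,0.03,0.035],[0,0,0.04,0],[0,0,0.04,0],[0,0,0.02,0],[0,0,0,0],[0,0,0,0]]]'

```text
time_s: 7.08
tcp_pos: [0.6337, 0.2038, 0.1093]
ee_rot: [[-0.14, -0.99, 0.002], [-0.99, 0.14, 0.001], [-0.001, -0.002, -1.0]]
wrist_force: [-0.1, -0.5, -0.9]
gripper_width: 0.16
gripper_force: 30.0
```

Run:
```python
from h import *
c=np.load('chan.npy');O,d=c[:2],c[2:];n=np.array([-d[1],d[0]])
s=sense();print(s['time_s'],s['wrist_force']); w=s['tcp_pos'][:2]-O; print('chan xy',w@d,w@n,s['tcp_pos'])
go([*(O-.305*d-.0003*n),.0916],-98.05)
a,_=snap('top','t2');b,_=snap('side','s2')
x=cv2.resize(a[190:290,250:480],None,fx=3,fy=3,interpolation=2);y=cv2.resize(b[180:300,230:400],(690,290),interpolation=2)
cv2.imwrite('pics/c2.png',np.vstack([x,y])[...,::-1])
```

```text
7.075 [-0.14025098 -0.47741881 -0.8555855 ]
chan xy -0.30506083527352373 0.0005922933337207152 [0.63370618 0.20378774 0.10929279]
tool shift mm [ 0.1  0.9 17.7] head now -98.05 turn rad -0.0
```

View pics/c2.png

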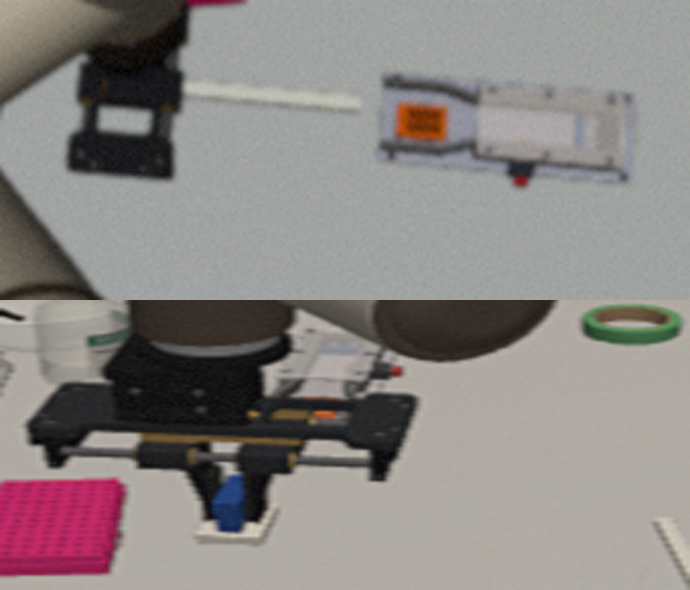

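The crop shows the slat's nose at about full-frame (370,224), in line with the channel and just short of its mouth. The cassette is untouched in the bay. I check the nose in channel coordinates.

Run:
```python
from h import *
c=np.load('chan.npy');O,d=c[:2],c[2:];n=np.array([-d[1],d[0]])
im,m=load('t2')
def T(uv,z): w=ray(m,uv,z)[:,:2]-O; return (np.c_[w@d,w@n]*1e3).round(1).tolist()
u=lambda L:[[x/3+249.7,y/3+189.7] for x,y in L]
print('slat',T(u([[360,104],[270,95],[190,88]]),.036))
print('plate corners',T(u([[383,73],[633,95],[632,181],[379,161]]),.006))
print('cover front',T(u([[478,85],[472,152]]),.025), 'knob',T(u([[520,180]]),.014))
```

```text
slat [[-129.7, -0.3], [-200.9, 0.2], [-264.4, -0.2]]
plate corners [[-110.5, 34.8], [92.8, 35.7], [94.5, -35.4], [-108.5, -38.4]]
cover front [[-36.1, 26.9], [-37.7, -28.1]] knob [[3.5, -44.7]]
```

Request:
jog_arm --rows '[[[0,0,0.0095,0],[0,0,0.008,0],[0,0,0,0],[0.007,0,0,0],[0.007,0,0,0],[0.006,0,0,0],[0.004,0,0,0],[0,0,0,0],[0,0,0,0]]]'

```text
time_s: 8.3
tcp_pos: [0.6298, 0.179, 0.0908]
ee_rot: [[-0.141, -0.99, 0.0], [-0.99, 0.141, 0.0], [-0.0, -0.0, -1.0]]
wrist_force: [0.7, 0.2, -0.4]
gripper_width: 0.162
gripper_force: 30.0
```

Request:
jog_arm --rows '[[[0.002,0,0,0],[0.002,0,0,0],[0.002,0,0,0],[0.002,0,0,0],[0.002,0,0,0],[0.002,0,0,0],[0.002,0,0,0],[0.002,0,0,0]]]'

```text
time_s: 9.3
tcp_pos: [0.6274, 0.1629, 0.0907]
ee_rot: [[-0.142, -0.99, -0.0], [-0.99, 0.142, -0.0], [0.0, 0.0, -1.0]]
wrist_force: [0.6, 0.7, -1.2]
gripper_width: 0.16
gripper_force: 30.0
```

Request:
jog_arm --rows '[[[0.002,0,0,0],[0.002,0,0,0],[0.002,0,0,0],[0.002,0,0,0]]]'

```text
time_s: 9.8
tcp_pos: [0.6263, 0.1551, 0.0907]
ee_rot: [[-0.141, -0.99, 0.0], [-0.99, 0.141, 0.0], [-0.0, -0.0, -1.0]]
wrist_force: [0.2, -0.9, -0.8]
gripper_width: 0.157
gripper_force: 30.0
```

Request:
jog_arm --rows '[[[0.002,0,-0.001,0],[0.002,0,0,0],[0.002,0,0,0],[0.002,0,0,0],[0.002,0,0,0],[0.002,0,0,0]]]'

```text
time_s: 10.55
tcp_pos: [0.6246, 0.1431, 0.0917]
ee_rot: [[-0.142, -0.99, -0.0], [-0.99, 0.142, -0.0], [0.0, 0.0, -1.0]]
wrist_force: [0.1, 0.3, -0.1]
gripper_width: 0.16
gripper_force: 30.0
```

Request:
jog_arm --rows '[[[0.002,0,0,0],[0.002,0,0,0],[0.002,0,0,0],[0.002,0,0,0],[0.002,0,0,0],[0.002,0,0,0]]]'

```text
time_s: 11.3
tcp_pos: [0.6229, 0.1313, 0.0917]
ee_rot: [[-0.142, -0.99, -0.0], [-0.99, 0.142, -0.0], [0.0, 0.0, -1.0]]
wrist_force: [0.4, 0.2, -1.2]
gripper_width: 0.158
gripper_force: 30.0
```

Request:
jog_arm --rows '[[[0.002,0,0,0],[0.002,0,0,0],[0.002,0,0,0],[0.002,0,0,0],[0.002,0,0,0],[0.002,0,0,0]]]'

```text
time_s: 12.05
tcp_pos: [0.6212, 0.1194, 0.0917]
ee_rot: [[-0.142, -0.99, 0.0], [-0.99, 0.142, 0.0], [-0.0, -0.0, -1.0]]
wrist_force: [0.5, -0.3, -1.1]
gripper_width: 0.159
gripper_force: 30.0
```

```bash
cat > st.py <<'E'
from h import *
c=np.load('chan.npy');O,d=c[:2],c[2:];n=np.array([-d[1],d[0]])
s=sense();w=s['tcp_pos'][:2]-O;f=np.array(s['wrist_force'][:2])
print('t',s['time_s'],'nose x',((w@d+.175)*1e3).round(1),'y',(w@n*1e3).round(1),'z',s['tcp_pos'][2].round(4),'push',(-f@d).round(2),'lat',(f@n).round(2),'moment',np.round(s['moment'],2))
E
python3 st.py
```

```text
t 12.05 nose x -44.7 y 0.3 z 0.0917 push -0.24 lat 0.52 moment [ 0.18 -0.15  0.02]
```

Run:
```python
from h import *
c=np.load('chan.npy');O,d=c[:2],c[2:];n=np.array([-d[1],d[0]])
for v in('top','side'):
    im,m=snap(v,v+'3'); h=cv2.cvtColor(im,cv2.COLOR_RGB2HSV); k=cv2.inRange(h,(4,70,90),(20,255,255)); P=proj(m,[*(O),.01])[0].astype(int)
    b=np.zeros_like(k); b[max(0,P[1]-45):P[1]+45,max(0,P[0]-50):P[0]+50]=k[max(0,P[1]-45):P[1]+45,max(0,P[0]-50):P[0]+50]
    ys,xs=np.where(b); print(v,len(xs))
    if len(xs): w=ray(m,np.c_[xs,ys],.016)[:,:2]-O; print('x',np.percentile(w@d,[3,50,97])*1e3,'y',np.percentile(w@n,[3,50,97])*1e3)
```

```text
top 86
x [-44.40915808 -36.96357657  -8.72163505] y [-15.5323701   -2.13415845  13.97362759]
side 107
x [-87.36524193 -79.27469878 -23.68723431] y [-14.14087948  23.27077274  78.136718  ]
```

Request:
jog_arm --rows '[[[0.002,0,0,0],[0.002,0,0,0],[0.002,0,0,0],[0.001,0,0,0],[0.001,0,0,0],[0.001,0,0,0]]]'

```text
time_s: 12.9
tcp_pos: [0.6205, 0.1113, 0.0921]
ee_rot: [[-0.141, -0.99, 0.002], [-0.99, 0.141, 0.001], [-0.001, -0.002, -1.0]]
wrist_force: [1.0, 4.1, -0.3]
gripper_width: 0.153
gripper_force: 30.0
```

Request:
jog_arm --rows '[[[0.001,0,0,0],[0.001,0,0,0],[0.001,0,0,0],[0,0,0,0]]]'

```text
time_s: 13.4
tcp_pos: [0.6192, 0.1073, 0.0916]
ee_rot: [[-0.142, -0.99, -0.001], [-0.99, 0.142, -0.001], [0.001, 0.001, -1.0]]
wrist_force: [-0.3, 3.5, 0.5]
gripper_width: 0.159
gripper_force: 30.0
```

```bash
python3 st.py
```

```text
t 13.4 nose x -32.5 y 0.0 z 0.0916 push 3.39 lat -0.76 moment [ 0.88 -0.08  0.04]
```

Request:
jog_arm --rows '[[[0.001,0,0,0],[0.001,0,0,0],[0.001,0,0,0],[0.001,0,0,0]]]'

```text
time_s: 13.9
tcp_pos: [0.6191, 0.1036, 0.0918]
ee_rot: [[-0.141, -0.99, 0.0], [-0.99, 0.141, 0.0], [-0.0, -0.0, -1.0]]
wrist_force: [2.2, 3.6, -1.1]
gripper_width: 0.157
gripper_force: 30.0
```

Request:
jog_arm --rows '[[[0.001,0,0,0],[0.001,0,0,0],[0.001,0,0,0],[0.001,0,0,0]]]'

```text
time_s: 14.4
tcp_pos: [0.6184, 0.0996, 0.0918]
ee_rot: [[-0.141, -0.99, 0.0], [-0.99, 0.141, -0.0], [0.0, -0.0, -1.0]]
wrist_force: [1.2, 2.8, -0.3]
gripper_width: 0.157
gripper_force: 30.0
```

Request:
jog_arm --rows '[[[0.001,0,0,0],[0.001,0,0,0],[0.001,0,0,0],[0.001,0,0,0]]]'

```text
time_s: 14.9
tcp_pos: [0.6179, 0.0957, 0.0918]
ee_rot: [[-0.141, -0.99, 0.0], [-0.99, 0.141, -0.0], [0.0, -0.0, -1.0]]
wrist_force: [2.1, 2.9, -0.5]
gripper_width: 0.155
gripper_force: 30.0
```

```bash
python3 st.py
```

```text
t 14.9 nose x -20.8 y 0.4 z 0.0918 push 3.16 lat 1.64 moment [ 0.89 -0.63  0.25]
```

Request:
jog_arm --rows '[[[0.001,0,0,0],[0.001,0,0,0],[0.001,0,0,0],[0.001,0,0,0],[0.001,0,0,0],[0.001,0,0,0],[0.001,0,0,0],[0.001,0,0,0]]]'

```text
time_s: 15.9
tcp_pos: [0.6167, 0.0878, 0.0917]
ee_rot: [[-0.142, -0.99, -0.0], [-0.99, 0.142, -0.0], [0.0, 0.0, -1.0]]
wrist_force: [1.5, 2.8, -0.8]
gripper_width: 0.16
gripper_force: 30.0
```

Request:
jog_arm --rows '[[[0.001,0,0,0],[0.001,0,0,0],[0.001,0,0,0],[0.001,0,0,0],[0.001,0,0,0],[0.001,0,0,0],[0.001,0,0,0]]]'

```text
time_s: 16.77
tcp_pos: [0.6157, 0.0808, 0.0918]
ee_rot: [[-0.142, -0.99, -0.0], [-0.99, 0.142, 0.0], [-0.0, 0.0, -1.0]]
wrist_force: [1.8, 2.5, 0.1]
gripper_width: 0.162
gripper_force: 30.0
```

```bash
python3 st.py
```

```text
t 16.775 nose x -5.8 y 0.4 z 0.0918 push 2.68 lat 1.4 moment [ 0.9  -0.6   0.27]
```

Request:
jog_arm --rows '[[[0.001,0,0,0],[0.001,0,0,0],[0.001,0,0,0],[0.001,0,0,0],[0,0,0,0]]]'

```text
time_s: 17.4
tcp_pos: [0.615, 0.0768, 0.0917]
ee_rot: [[-0.142, -0.99, -0.0], [-0.99, 0.142, -0.0], [0.0, 0.0, -1.0]]
wrist_force: [3.1, 2.3, -1.1]
gripper_width: 0.158
gripper_force: 30.0
```

Request:
jog_arm --rows '[[[0.001,0,0,0],[0.001,0,0,0],[0.001,0,0,0],[0,0,0,0]]]'

```text
time_s: 17.9
tcp_pos: [0.6146, 0.0738, 0.0917]
ee_rot: [[-0.142, -0.99, -0.0], [-0.99, 0.142, -0.0], [0.0, 0.0, -1.0]]
wrist_force: [0.9, 2.1, -0.5]
gripper_width: 0.158
gripper_force: 30.0
```

```bash
python3 st.py
```

```text
t 17.9 nose x 1.3 y 0.3 z 0.0917 push 2.21 lat 0.57 moment [ 0.8  -0.58  0.23]
```

Request:
jog_arm --rows '[[[0.001,0,0,0],[0.001,0,0,0],[0,0,0,0]]]'

```text
time_s: 18.27
tcp_pos: [0.6143, 0.0719, 0.0917]
ee_rot: [[-0.142, -0.99, -0.0], [-0.99, 0.142, -0.0], [0.0, 0.0, -1.0]]
wrist_force: [0.3, 2.1, -0.4]
gripper_width: 0.163
gripper_force: 30.0
```

Request:
jog_arm --rows '[[[0.001,0,0,0],[0.001,0,0,0],[0,0,0,0]]]'

```text
time_s: 18.65
tcp_pos: [0.6142, 0.0701, 0.0918]
ee_rot: [[-0.142, -0.99, 0.0], [-0.99, 0.142, 0.0], [-0.0, -0.0, -1.0]]
wrist_force: [1.5, 3.3, -1.1]
gripper_width: 0.157
gripper_force: 30.0
```

```bash
python3 st.py
```

```text
t 18.65 nose x 5.0 y 0.5 z 0.0918 push 3.43 lat 0.98 moment [ 1.09 -0.53  0.17]
```

Request:
jog_arm --rows '[[[0.0005,0,0,0],[0.0005,0,0,0],[0,0,0,0]]]'

```text
time_s: 19.02
tcp_pos: [0.6142, 0.0695, 0.0919]
ee_rot: [[-0.142, -0.99, 0.001], [-0.99, 0.142, 0.001], [-0.001, -0.001, -1.0]]
wrist_force: [2.0, 5.2, -0.2]
gripper_width: 0.156
gripper_force: 30.0
```

Request:
jog_arm --rows '[[[0.0005,0,0,0],[0.0005,0,0,0],[0,0,0,0]]]'

```text
time_s: 19.4
tcp_pos: [0.6142, 0.0688, 0.092]
ee_rot: [[-0.142, -0.99, 0.001], [-0.99, 0.142, 0.001], [-0.001, -0.001, -1.0]]
wrist_force: [1.4, 6.3, -0.1]
gripper_width: 0.16
gripper_force: 30.0
```

```bash
python3 st.py
```

```text
t 19.4 nose x 6.3 y 0.7 z 0.092 push 6.45 lat 0.51 moment [ 1.85 -0.53  0.11]
```

Request:
jog_arm --rows '[[[0.0005,0,0,0],[0.0005,0,0,0],[0,0,0,0]]]'

```text
time_s: 19.77
tcp_pos: [0.6142, 0.068, 0.092]
ee_rot: [[-0.142, -0.99, 0.002], [-0.99, 0.142, 0.001], [-0.002, -0.001, -1.0]]
wrist_force: [1.3, 6.1, -0.4]
gripper_width: 0.159
gripper_force: 30.0
```

```bash
python3 st.py
```

```text
t 19.775 nose x 7.1 y 0.7 z 0.092 push 6.2 lat 0.42 moment [ 2.   -0.41  0.05]
```

Request:
jog_arm --rows '[[[0.0005,0,0,0],[0.0005,0,0,0],[0,0,0,0]]]'

```text
time_s: 20.15
tcp_pos: [0.6141, 0.0672, 0.0921]
ee_rot: [[-0.142, -0.99, 0.002], [-0.99, 0.142, 0.002], [-0.002, -0.002, -1.0]]
wrist_force: [2.1, 6.8, 0.8]
gripper_width: 0.156
gripper_force: 30.0
```

```bash
python3 st.py
```

```text
t 20.15 nose x 7.9 y 0.8 z 0.0921 push 7.05 lat 1.08 moment [ 2.19 -0.47  0.03]
```

Request:
jog_arm --rows '[[[0.0005,0,0,0],[0.0005,0,0,0],[0,0,0,0]]]'

```text
time_s: 20.52
tcp_pos: [0.6141, 0.0664, 0.0921]
ee_rot: [[-0.142, -0.99, 0.002], [-0.99, 0.142, 0.002], [-0.002, -0.002, -1.0]]
wrist_force: [1.1, 7.1, -0.2]
gripper_width: 0.158
gripper_force: 30.0
```

```bash
cat > knob.py <<'E'
from h import *
import sys
for v in('top','side'):
    for f in(([v] if len(sys.argv)>1 else [])+[None]):
        im,m=load(f) if f else snap(v,v+'k'); c=np.load('chan.npy')
        P=proj(m,[c[0]+.003*c[2]+.045*c[3],c[1]+.003*c[3]-.045*c[2]*-1*-1,.014])[0].astype(int)
        k=im[P[1]-12:P[1]+13,P[0]-14:P[0]+15].astype(float); w=np.clip(k[...,0]-k[...,1]-30,0,None)*(k[...,1]<110)*(abs(k[...,1]-k[...,2])<45)
        y,x=np.mgrid[P[1]-12:P[1]+13,P[0]-14:P[0]+15]; print(v,f,w.sum().round(),((x*w).sum()/max(w.sum(),1)).round(2),((y*w).sum()/max(w.sum(),1)).round(2))
E
python3 st.py; python3 knob.py 1
```

```text
t 20.525 nose x 8.7 y 0.9 z 0.0921 push 7.22 lat 0.03 moment [ 2.3  -0.46  0.07]
top top 410.0 423.19 249.84
top None 373.0 423.18 250.7
side side 372.0 326.44 209.35
side None 0.0 0.0 0.0
```

Request:
jog_arm --rows '[[[0.0005,0,0,0],[0.0005,0,0,0],[0,0,0,0]]]'

```text
time_s: 21.0
tcp_pos: [0.6137, 0.0651, 0.092]
ee_rot: [[-0.142, -0.99, 0.002], [-0.99, 0.142, 0.001], [-0.002, -0.001, -1.0]]
wrist_force: [0.7, 7.0, -0.1]
gripper_width: 0.154
gripper_force: 30.0
```

```bash
python3 st.py; python3 knob.py
```

```text
t 21.0 nose x 10.1 y 0.7 z 0.092 push 7.06 lat -0.36 moment [ 2.08 -0.43  0.03]
top None 491.0 423.19 249.82
side None 0.0 0.0 0.0
```

The knob is back at its rest position (249.8 px, from 250.7 while the cassette passed) and resistance dropped as the nose jumped to +10 mm, so the pawl has clicked. I draw the stick out.

Request:
jog_arm --rows '[[[-0.003,0,0,0],[-0.006,0,0,0],[-0.01,0,0,0],[-0.012,0,0,0],[-0.012,0,0,0],[-0.012,0,0,0],[-0.012,0,0,0],[-0.012,0,0,0],[-0.012,0,0,0],[-0.012,0,0,0],[-0.012,0,0,0],[-0.012,0,0,0],[-0.012,0,0,0],[-0.008,0,0,0],[-0.006,0,0,0],[0,0,0,0],[0,0,0,0]]]'

```text
time_s: 23.22
tcp_pos: [0.6348, 0.2153, 0.0917]
ee_rot: [[-0.142, -0.99, -0.0], [-0.99, 0.142, -0.0], [0.0, 0.0, -1.0]]
wrist_force: [0.3, -0.2, -1.1]
gripper_width: 0.154
gripper_force: 30.0
```

```bash
python3 st.py; python3 knob.py
python3 - <<'E'
from h import *
c=np.load('chan.npy');O,d=c[:2],c[2:];n=np.array([-d[1],d[0]])
im,m=load('topk'); h=cv2.cvtColor(im,cv2.COLOR_RGB2HSV); k=cv2.inRange(h,(4,70,90),(20,255,255)); P=proj(m,[*O,.01])[0].astype(int)
b=np.zeros_like(k); s=np.s_[P[1]-45:P[1]+45,P[0]-50:P[0]+50]; b[s]=k[s]; ys,xs=np.where(b); w=ray(m,np.c_[xs,ys],.016)[:,:2]-O; print(len(xs),'x',np.percentile(w@d,[3,50,97])*1e3)
a,_=snap('side','s4')
cv2.imwrite('pics/c4.png',np.vstack([cv2.resize(im[190:290,250:480],None,fx=3,fy=3,interpolation=2),cv2.resize(a[180:300,230:400],(690,290),interpolation=2)])[...,::-1])
E
```

```text
t 23.225 nose x -141.6 y 0.1 z 0.0917 push -0.21 lat 0.29 moment [ 0.11 -0.03  0.05]
top None 483.0 423.19 249.82
side None 0.0 0.0 0.0
57 x [10.6701667  19.43019386 46.33767261]
```

View pics/c4.png

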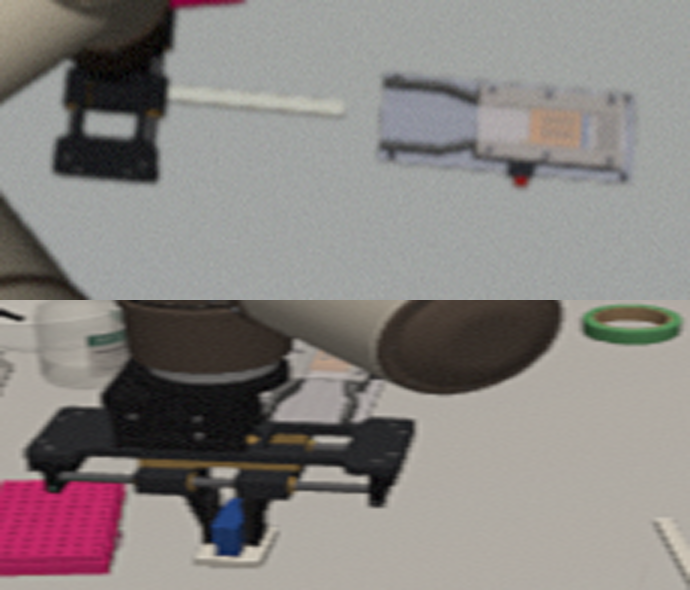

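The picture shows the cassette staying in the tunnel (top crop about (555,128), x ≈ 10.7 to 46 mm) against the pad, with the knob in and the stick fully out. I lower it now.

Request:
jog_arm --rows '[[[0,0,0.003,0],[0,0,0.003,0],[0,0,0.001,0],[0,0,0.0005,0],[0,0,0,0],[0,0,0,0]]]'

```text
time_s: 24.12
tcp_pos: [0.635, 0.2156, 0.0843]
ee_rot: [[-0.142, -0.99, 0.0], [-0.99, 0.142, 0.0], [-0.0, -0.0, -1.0]]
wrist_force: [-0.2, 0.7, -0.2]
gripper_width: 0.157
gripper_force: 30.0
```

Request:
jog_arm --rows '[[[0,0,0.0005,0],[0,0,0.0003,0],[0,0,0,0],[0,0,0,0]]]'

```text
time_s: 24.62
tcp_pos: [0.635, 0.2156, 0.0837]
ee_rot: [[-0.141, -0.99, 0.0], [-0.99, 0.141, 0.0], [-0.0, -0.0, -1.0]]
wrist_force: [-0.7, -0.7, 0.5]
gripper_width: 0.155
gripper_force: 30.0
```

Request:
jog_arm --rows '[[[0,0,0.0005,0],[0,0,0,0],[0,0,0,0]]]'

```text
time_s: 25.0
tcp_pos: [0.635, 0.2156, 0.0837]
ee_rot: [[-0.141, -0.99, 0.0], [-0.99, 0.141, 0.0], [-0.0, -0.0, -1.0]]
wrist_force: [-2.2, 0.0, 5.0]
gripper_width: 0.16
gripper_force: 30.0
```

Request:
jog_arm --rows '[[[0,0,0,0],[0,0,0,0],[0,0,0,0],[0,0,0,0]]]' --claw 0.4

```text
time_s: 25.5
tcp_pos: [0.6349, 0.2155, 0.0827]
ee_rot: [[-0.142, -0.99, -0.0], [-0.99, 0.142, -0.0], [0.0, 0.0, -1.0]]
wrist_force: [-1.2, 0.4, 0.1]
gripper_width: 0.392
gripper_force: 0.0
```

Request:
jog_arm --rows '[[[0,0,-0.005,0],[0,0,-0.02,0],[0,0,-0.04,0],[0,0,-0.04,0],[0,0,-0.04,0],[0,0,-0.02,0],[-0.03,0,0,0],[-0.03,0,0,0],[0,0,0,0],[0,0,0,0]]]'

```text
time_s: 26.75
tcp_pos: [0.6433, 0.2746, 0.248]
ee_rot: [[-0.142, -0.99, -0.0], [-0.99, 0.142, -0.0], [0.0, 0.0, -1.0]]
wrist_force: [-0.4, -0.5, -1.1]
gripper_width: 0.398
gripper_force: 0.0
```

```bash
python3 st.py; python3 knob.py
python3 - <<'E'
from h import *
im,m=load('topk'); w,_=snap('wrist','w5'); a,_=load('top')
cv2.imwrite('pics/c5.png',np.hstack([cv2.resize(w,(400,300)),cv2.resize(im,(400,300))])[...,::-1])
E
```

```text
t 26.75 nose x -201.6 y -0.1 z 0.248 push -0.52 lat -0.31 moment [ 0.05 -0.07 -0.04]
top None 507.0 423.2 249.86
side None 379.0 327.18 208.88
```

View pics/c5.png

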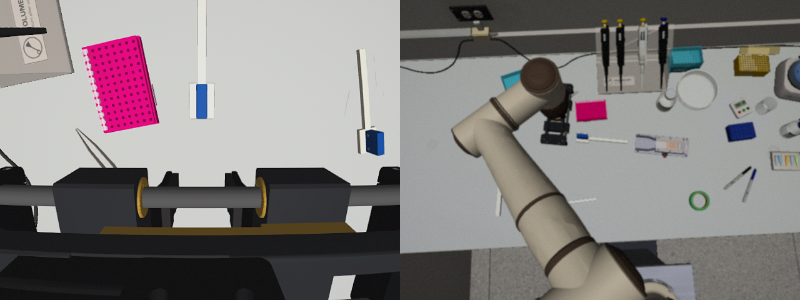

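The stick lies flat and released at about (600,139) in the right half, between the undisturbed pink rack and the channel. The cassette is still latched and the gripper is clear of everything.

```bash
python3 -c "from h import *; print(finish_job())"
```

```text
the job is handed in; nothing more can be done
None
```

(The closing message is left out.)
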